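# Stand the leaning binder back up and close the row

## Robot

A 6-joint arm with a two-finger parallel gripper is mounted at the origin on the work surface. World frame = base frame: x ahead of the robot, y to its left, z up, the work surface at z = 0. Lengths are in m, angles in rad, forces in N, time in s.
With the tool pointing down it reaches from about 0.3 to 0.875 m from the base axis. Payload 6.4 kg.
Tool frame: the origin (TCP) lies midway between the tips of the shut fingers; the grasp point (between the pads) lies 19 mm behind it; z points along the fingers, y is the line along which they close (so a half turn about z gives the same grasp; the last joint's range is limited). The gripper opens to 85 mm and grips with 20 to 120 N. Pads are 22 mm wide; open, the fingers measure 114 mm over their backs; the gripper's body (76 mm by 85 mm) begins 54 mm behind the grasp point. The pads swing forward as they close: fully open they stand 13 mm farther back than shut.
Start: joints at [-1.384, 0.181, 1.607, -0, 1.354, -0.206], TCP at [0.22, -0.531, 0.231] pointing down, gripper open.
Joint ranges: [-2.99, 2.99], [-0.89, 2.07], [0.3, 2.58], [-1.14, 4.28], [0, 2.63], [-3.12, 3.12]. Speed limits (rad/s): [2.57, 2.57, 3.01, 3.14, 3.14, 3.14].

## Interface

Orientations are given as a unit quaternion [w, x, y, z].
In Python, from bench import ctrl gives the robot as it stands. The module is installed in compiled form; this text tells all that it offers.
- The arm moves only by the tool move_arm, never from a script. Its argument "plan" is one flat list of numbers, 6 for each row, row after row: the shift along the world's x, y, z in units of 50 mm (1.0 is 50 mm), then the turn, a rotation vector about the world's x, y, z in rad. A call has 1 to 10 rows; each row is the pose to reach, as a shift and turn from the pose commanded when the call began; what a row does not reach only later rows make up. A row lasts 1/8 s, in which the tool goes at most 62.5 mm and 10.7 degrees, less where a joint would pass 70% of its speed; a pose out of reach is approached as far as the arm can. A call with a gripper value outside its range is refused whole. "grip" is the finger opening in mm, from 0 to 85.4, set as the call begins (left out, the last holds). The fingers move at their own pace and stop on an object; the grip force is fixed at half the most. Time passes only in rows, so rows that repeat a pose let the fingers close. It gives the time, the measured TCP pose, the force, the opening and the grip force at its end, in the units of the state.
- ctrl.get_obs(): the state, without advancing time (a new reading comes with each control period).
- ctrl.camera(name): name is "scene" or "top"; returns a dict with "pixels" (420x560x3 uint8, red, green, blue), "fx", "fy", "cx", "cy" (pixels), "origin" and "attitude" of the camera in the world. Camera axes: x right, y down, z forward; pixel columns grow to the right and rows downward; lengths in m; the calibration is good to about 2 mm. A picture is of the moment at which its call begins. There is no depth.
- ctrl.hand_in(): hands the job in; it is judged then, once.
The state is a dict: "time_s": time; "q": joint angles; "dq": joint speeds; "joint_efforts": joint torques, N m; "eef_pos": TCP position; "eef_rot": TCP orientation; "wrist_force": force on the tool from outside, world axes, zero at the start; "torque": the same for the moment, N m; "opening": opening from 0.0 (shut) to 1.0 (fully open); "grasp_force": force on a finger pad.
Only numpy, scipy, OpenCV 4.12 (cv2) and the standard library are available. Lean on these libraries where they do the work, as an engineer would, in place of code of your own. Each camera call takes 0.05 s, during which the arm holds its last target. There are 200 camera calls.

## Task

The end binder of the row has flopped over against the wooden bookend. Push it back up with your fingertips until it stands upright on its own, and only then slide the bookend along the table to push that binder snug against its neighbour, so that the row stands closed up, with the bookend flush against it. Nothing is to be picked up; do not shove the binder upright with the bookend, and leave the other binders and the things on the table undisturbed.

Things in the scene. Friction and masses are not known exactly. Their poses are not given: they have to be found in the camera images.
- leaning_binder: leaning end binder: closed rigid grey A5 ring binder, loose, about 0.6 kg; 175 mm deep (own x, spine at -x), 50 thick (own y), 220 tall (own z up the binder). Origin: centre of underside. Leans 20-32 deg to its -y side on its lower edge (0,-25,0 mm), foot 10-40 mm clear of binder_c, -y cover resting on the bookend's top edge. Let go within 9 deg of upright, it settles upright itself
- binder_top (a point): middle of the leaning binder's top edge on its -y (outer) cover, own point (0, -25, 220) mm of it; 180 to 210 mm above the table at the start, so 60 mm or more higher than the bookend's top
- binder_c: the last binder that still stands upright in the row, the leaning one's neighbour; same make and size (175 x 50 x 220 mm, 0.6 kg), loose, origin at the centre of its underside, own z up. The leaning binder belongs flat against its -y cover: origins 50 mm apart along own y, own x in line as it stands
- binder_b: the middle upright binder of the row, same size and origin as binder_c
- binder_a: the first upright binder of the row, same size and origin as binder_c; it stands against the drawer cabinet
- bookend: loose L-shaped oak bookend, 0.6 kg, origin at the centre of its underside, own +y faces the binders; it slides on the table. 110 mm wide (own x), 120 mm long (own y). Upright: 30 mm thick, 120 mm tall, at own y +30 to +60 mm. Foot: 40 mm tall, runs away from the binders to own y -60 mm
- bookend_face (a point): middle of the bookend's upright face that goes against the binders, own point (0, 60, 60) mm of the bookend
- bookend_foot (a point): middle of the end face of the bookend's foot, own point (0, -60, 20) mm; that face is 110 mm wide and 40 mm tall and looks away from the binders
- cabinet: dark plastic drawer cabinet, fixed, 220 mm deep (own x), 200 mm wide (own y), 230 mm tall, origin at the centre of its underside; its drawers face own -x and the row of binders starts at its -y side
- eraser: bystander: white eraser in a dark sleeve, 55 x 22 x 12 mm; origin at the centre of its underside
- cutter: bystander: yellow snap-off cutter, 135 x 20 x 12 mm, lying, closed; origin at the centre of its underside
- glue_stick: bystander: standing glue stick, diameter 29, 92 mm tall; origin at the centre of its underside
- tape_roll: bystander: roll of masking tape lying flat, diameter 96, 24 mm tall; origin at the centre of its underside
- pencil_pot: bystander: white pot with pencils, diameter 74, 95 mm tall, pencils to 180 mm; origin at the centre of its underside
- punch: bystander: craft paper punch, 60 x 48 mm, 42 mm tall; origin at the centre of its underside
There are look-alikes about, which are no part of the job. What is shaped like the binder_c but blue or orange is not meant.

How it is judged:
On the way, in this order (a step that is already met when the one before it is completed fails the run):
1. the leaning binder has been pushed up and stands upright on its own, the fingers off it, the bookend still where it was (angle between leaning_binder's own z axis and vertical below 0.06 rad and distance of bookend from where it was at the start of the episode below 0.02 m and contact force between the fingers and leaning_binder below 0.1 N and angular speed of leaning_binder below 1 rad/s), for 0.4 s.
2. the bookend has pushed that binder against its neighbour (y of leaning_binder in the frame of binder_c above -0.056 m and y of bookend_face in the frame of leaning_binder above -0.032 m), for 0.2 s.
At the end, for the whole second after the job is handed in: The binder stands upright (3 deg), its cover within 6 mm of its neighbour, square (6 deg), in line within 40 mm; the bookend stands with its face within 6 mm of the binder, square (6 deg), its middle within 60 mm of the binder's; the other binders upright; all on the table, at rest (angle between each of leaning_binder, bookend, binder_a, binder_b, binder_c's own z axis and vertical below 0.05 rad and y of leaning_binder in the frame of binder_c between -0.056 and -0.044 m and x of leaning_binder in the frame of binder_c between -0.04 and 0.04 m and angle between the x axis of leaning_binder and the x axis of binder_c, either way round below 0.1 rad and y of bookend_face in the frame of leaning_binder between -0.031 and -0.019 m and x of bookend in the frame of leaning_binder between -0.06 and 0.06 m and angle between the y axis of bookend and the y axis of leaning_binder, either way round below 0.1 rad and height (world z) of each of bookend, leaning_binder below 0.006 m and linear speed of each of leaning_binder, bookend below 0.02 m/s); the robot touches nothing.
It fails at once if the leaning binder is lifted off the table or knocked flat (height (world z) of leaning_binder above 0.033 m or angle between leaning_binder's own z axis and vertical above 0.9 rad).
It fails at once if the bookend is lifted or tipped (height (world z) of bookend above 0.015 m or angle between bookend's own z axis and vertical above 0.25 rad).
It fails at once if the bookend is shoved along while the binder still leans (distance of bookend from where it was at the start of the episode above 0.02 m and angle between leaning_binder's own z axis and vertical above 0.12 rad).
It fails at once if a standing binder of the row is knocked or shifted (distance of any of binder_a, binder_b, binder_c from where it was at the start of the episode above 0.03 m or angle between any of binder_a, binder_b, binder_c's own z axis and vertical above 0.2 rad).
It fails at once if a bystander is disturbed (distance of any of eraser, cutter, glue_stick, tape_roll, pencil_pot, punch from where it was at the start of the episode above 0.02 m).
It also fails if it takes over 51 s, if anything falls off the work surface, if the arm or the gripper's body presses on something with over 40 N, if the wrist force passes 120 N, or if a joint passes its speed limit or range.

## Working session

There is one attempt and no reset: what is moved stays moved. The work goes in short steps, Python scripts to look and compute and a tool call to move; the robot and the scene stay as the last step left them, time stands still between calls to the robot, and variables do not carry over. Pictures are saved under pics/ and viewed, at most 11 in all, crops included, and the job is handed in when it is done.

Besides the shell and the picture viewer there is one more tool, called after "Request:" as name(argument=value, ...), one argument or row to a line, values as JSON. move_arm: Moves the arm, as the interface text tells. Its arguments: {"type":"object","properties":{"plan":{"type":"array"},"grip":{"type":"number"}},"required":["plan"]}

```bash
mkdir -p pics
cat > h.py <<'E'
from bench import ctrl
import numpy as np, cv2
from scipy.spatial.transform import Rotation as R
def cam(n,save=None):
    c=ctrl.camera(n)
    if save: cv2.imwrite('pics/'+save,c['pixels'][:,:,::-1])
    return c
def rot(a):
    a=np.array(a,float)
    return a if a.shape==(3,3) else R.from_quat([a[1],a[2],a[3],a[0]]).as_matrix()
def ray(c,u,v):
    d=rot(c['attitude'])@np.array([(u-c['cx'])/c['fx'],(v-c['cy'])/c['fy'],1])
    return np.array(c['origin']),d
def onz(c,u,v,z):
    o,d=ray(c,u,v); return o+d*(z-o[2])/d[2]
def tri(c1,p1,c2,p2):
    o1,d1=ray(c1,*p1);o2,d2=ray(c2,*p2)
    s=np.linalg.lstsq(np.c_[d1,-d2],o2-o1,rcond=None)[0]
    a=o1+d1*s[0];b=o2+d2*s[1]
    return (a+b)/2,np.linalg.norm(a-b)
def proj(c,p):
    q=rot(c['attitude']).T@(np.array(p)-c['origin']); return c['fx']*q[0]/q[2]+c['cx'],c['fy']*q[1]/q[2]+c['cy']
E
python3 - <<'E'
from h import *
import pickle
a=cam('scene','s1.png');b=cam('top','t1.png');pickle.dump((a,b),open('c1.pkl','wb'))
for c in(a,b): print(c['origin'],c['attitude'],c['fx'])
print(ctrl.get_obs())
E
```

```text
[0.08409913 0.15342782 1.60661954] [ 0.09742392 -0.64897495  0.74611339 -0.11249402] 534.9665810442584
[0.32843711 0.06118095 1.15470797] [-0.08477912  0.72539253 -0.67891989  0.0754053 ] 379.8709608822445
{'time_s': 0.1, 'q': array([-1.38429900e+00,  1.81483993e-01,  1.60787829e+00,  2.81246266e-05,
        1.35381746e+00, -2.06298135e-01]), 'dq': array([-0.00036797, -0.00060867,  0.00024774,  0.00077028, -0.00012961,
        0.00025137]), 'joint_efforts': array([ 5.24959687e-04, -4.45873296e+01, -3.52238381e+01, -2.90827293e-04,
        4.08580847e-03, -1.62105806e-05]), 'eef_pos': array([ 0.22002747, -0.5307107 ,  0.23047891]), 'eef_rot': array([-7.93370473e-04,  9.80776162e-01,  1.95134543e-01,  2.15857968e-05]), 'wrist_force': array([ 0.333201  , -0.47481765,  0.35409192]), 'torque': array([ 0.03594904,  0.06611837, -0.02667463]), 'grasp_force': 0.0, 'opening': 0.9977141510604376}
```

View pics/s1.png

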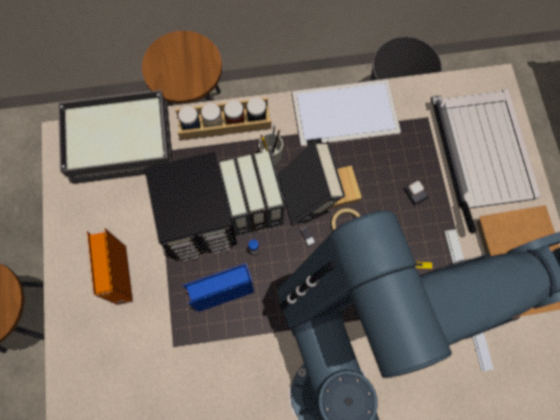

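View pics/t1.png

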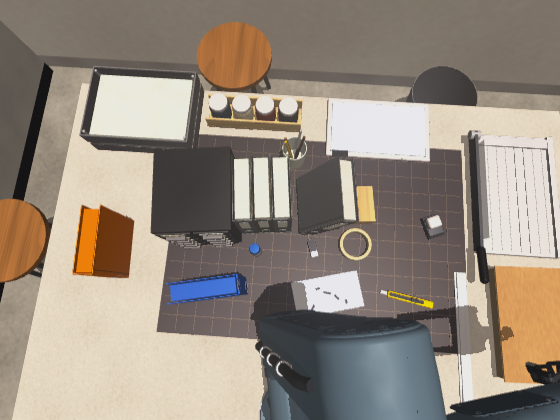

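The top view shows the cabinet at (193,190), the three upright grey binders at cols 232-290, the leaning binder with its pages/top edge near (347,190), and the oak bookend at (366,203). The tape roll is near (355,243), the pencil pot at (293,148), the glue stick at (255,249), the eraser at (312,247) and the punch at (433,225). The blue block at (205,288) and the orange one at (103,242) are look-alikes and not meant. I'll confirm the leaning binder and bookend in one enlarged crop.

Run:
```python
from h import *
import pickle
a,b=pickle.load(open('c1.pkl','rb'))
im=b['pixels'][145:265,220:400,::-1]
x=cv2.resize(im,None,fx=4.4,fy=4.4,interpolation=cv2.INTER_CUBIC)
for i in range(0,180,20): cv2.putText(x,str(220+i),(int(i*4.4),10),0,.35,(0,255,0),1);cv2.line(x,(int(i*4.4),0),(int(i*4.4),527),(0,200,0),1) 
for i in range(0,120,20): cv2.putText(x,str(145+i),(0,int(i*4.4)+10),0,.35,(0,255,0),1);cv2.line(x,(0,int(i*4.4)),(791,int(i*4.4)),(0,200,0),1)
cv2.imwrite('pics/crop.png',x)
im=a['pixels'][120:240,210:390,::-1]
x=cv2.resize(im,None,fx=4.4,fy=4.4,interpolation=cv2.INTER_CUBIC)
for i in range(0,180,20): cv2.putText(x,str(210+i),(int(i*4.4),10),0,.35,(0,255,0),1);cv2.line(x,(int(i*4.4),0),(int(i*4.4),527),(0,200,0),1) 
for i in range(0,120,20): cv2.putText(x,str(120+i),(0,int(i*4.4)+10),0,.35,(0,255,0),1);cv2.line(x,(0,int(i*4.4)),(791,int(i*4.4)),(0,200,0),1)
cv2.imwrite('pics/crop2.png',x)
```

```text
(no output)
```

View pics/crop.png

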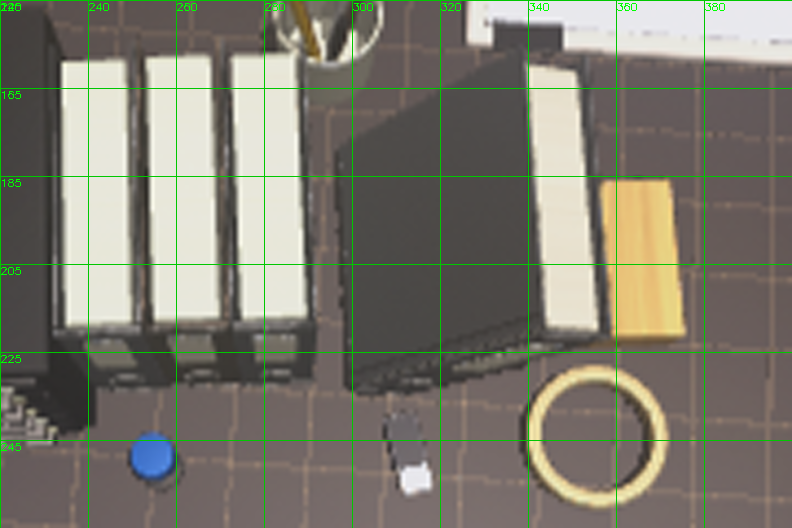

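View pics/crop2.png

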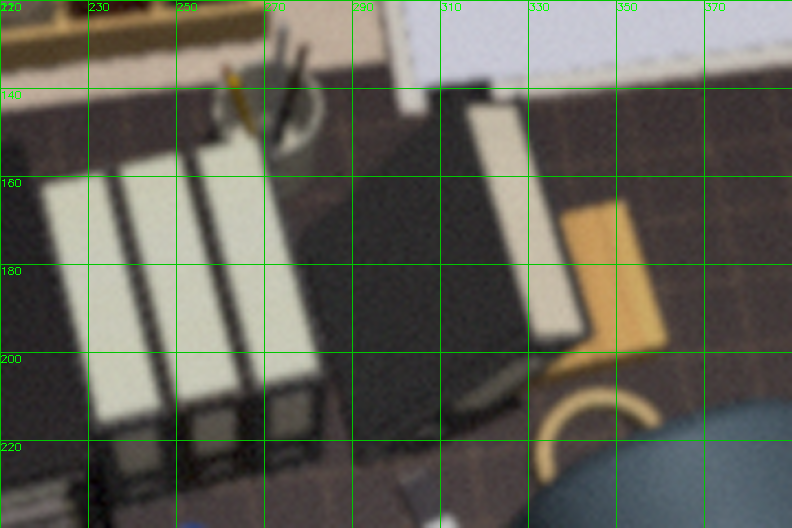

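The crop confirms the grey leaning binder: its pages are at cols 340-355, rows 160-220. The bookend foot is at cols 357-376, rows 186-222, right beside it. The tape roll (center 355,243) lies just below the foot.

Run:
```python
from h import *
import pickle
np.set_printoptions(precision=3,suppress=True)
a,b=pickle.load(open('c1.pkl','rb'))
P=lambda n,v:print(n,v)
for n,u,v,z in [('foot far hi',372,186,.04),('foot far lo',375.7,221,.04),('foot near lo',359,222,.04),('c top TL',272,157.5,.22),('c TR',287,157,.22),('c BR',290,217,.22),('c BL',275,218,.22),
 ('a TL',234,159,.22),('a BL',234,219,.22),('lean foot +y low',297,179,.01),('lean foot spine',299,232,.01),('tape',354.5,243.5,.024),('tape l',339,243,.02),('tape r',371,243,.02),('tape t',355,227.5,.02),('eraser',312,247,.01),('pot',294,150,.09),('punch',433,225,.04),('tray corner',480,270,.05),('cutter r',432,304,.01),('cutter l',382,293,.01),('paper?',380,157,.0)]:
    P(n,onz(b,u,v,z))
for n,p,q in [('pages TL',(340,159.5),(316.5,143.5)),('TR',(350.5,161.5),(328,144)),('BR',(355.5,220),(342.5,196)),('BL',(344,219.5),(331,196.5)),('foot far hi',(372,186),(352,165.5)),('foot far lo',(375.7,221),(361.5,198))]:
    P(n,tri(b,p,a,q))
```

```text
foot far hi [ 0.658 -0.18   0.04 ]
foot far lo [ 0.551 -0.193  0.04 ]
foot near lo [ 0.544 -0.143  0.04 ]
c top TL [0.665 0.119 0.22 ]
c TR [0.669 0.08  0.22 ]
c BR [0.511 0.062 0.22 ]
c BL [0.506 0.1   0.22 ]
a TL [0.654 0.217 0.22 ]
a BL [0.497 0.202 0.22 ]
lean foot +y low [0.675 0.048 0.01 ]
lean foot spine [0.507 0.033 0.01 ]
tape [ 0.482 -0.134  0.024]
tape l [ 0.481 -0.088  0.02 ]
tape r [ 0.487 -0.184  0.02 ]
tape t [ 0.531 -0.135  0.02 ]
eraser [ 0.464 -0.009  0.01 ]
pot [0.74  0.064 0.09 ]
punch [ 0.55  -0.362  0.04 ]
tray corner [ 0.426 -0.489  0.05 ]
cutter r [ 0.322 -0.366  0.01 ]
cutter l [ 0.343 -0.22   0.01 ]
paper? [ 0.768 -0.213  0.   ]
pages TL (array([ 0.673, -0.056,  0.216]), np.float64(0.0030288271102287575))
TR (array([ 0.672, -0.088,  0.205]), np.float64(0.00191559231813646))
BR (array([ 0.524, -0.109,  0.169]), np.float64(0.0013969167175167134))
BL (array([ 0.518, -0.074,  0.198]), np.float64(0.004130125115153186))
foot far hi (array([ 0.656, -0.178,  0.049]), np.float64(0.0004104440349106576))
foot far lo (array([ 0.552, -0.193,  0.03 ]), np.float64(0.003538539581279834))
```

The row axis is yawed about 6.6°: own x is roughly (0.993, 0.115). The binder's top edge is at about (0.606, -0.107, 0.192), a lean of about 29°. The bookend's foot end middle is (0.604, -0.187). I'll approach with the fingers spread along own x and the tips at z of about 0.17, outside the cover.

Request:
move_arm(
  plan=[7.7,7.2,0,0,0,1.29,7.7,7.2,0,0,0,1.29,7.7,7.2,0,0,0,1.29,7.7,7.2,0,0,0,1.29,7.7,7.2,0,0,0,1.29,7.7,7.2,0,0,0,1.29,7.7,7.2,0,0,0,1.29,7.7,7.2,0,0,0,1.29,7.7,7.2,0,0,0,1.29,7.7,7.2,0,0,0,1.29],
  grip=50,
)

```text
time_s: 1.35
eef_pos: [0.6059, -0.1692, 0.2304]
eef_rot: [-0.001, 0.665, 0.747, -0.0]
wrist_force: [-0.8, -1.1, 0.7]
opening: 0.585
grasp_force: 0.0
```

Request:
move_arm(
  plan=[0,0,-0.6,0,0,0,0,0,-1.2,0,0,0,0,0,-1.2,0,0,0],
)

```text
time_s: 1.72
eef_pos: [0.6024, -0.1713, 0.1683]
eef_rot: [-0.003, 0.667, 0.745, -0.001]
wrist_force: [0.3, 0.7, 0.6]
opening: 0.58
grasp_force: 0.0
```

Run:
```python
from h import *
c=cam('top'); s=cam('scene')
x=np.hstack([cv2.resize(k['pixels'][y:y+150,x0:x0+130,::-1],None,fx=3,fy=3) for k,y,x0 in((c,125,270),(s,100,250))])
cv2.imwrite('pics/k2.png',x)
```

```text
(no output)
```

View pics/k2.png

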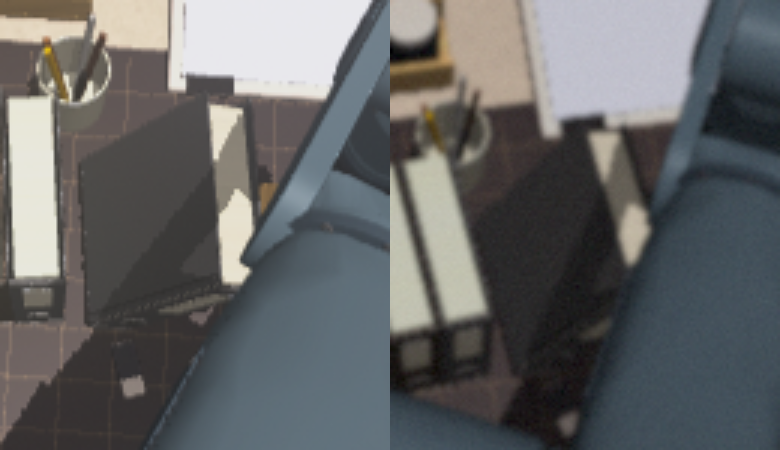

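Nothing is disturbed so far, and the arm hides part of the view. Next I push along own +y.

Request:
move_arm(
  plan=[-0.02,0.2,0,0,0,0,-0.06,0.5,0,0,0,0,-0.09,0.8,0,0,0,0,-0.115,1.0,0,0,0,0,-0.14,1.2,0,0,0,0,-0.16,1.4,0,0,0,0,-0.185,1.6,0,0,0,0,-0.21,1.8,0,0,0,0,-0.23,2.0,0,0,0,0,-0.23,2.0,0,0,0,0],
)

```text
time_s: 3.08
eef_pos: [0.5934, -0.0702, 0.1711]
eef_rot: [-0.0, 0.666, 0.746, -0.0]
wrist_force: [-0.1, -0.3, -0.2]
opening: 0.59
grasp_force: 0.0
```

Run:
```python
from h import *
c=cam('top'); s=cam('scene')
x=np.hstack([cv2.resize(k['pixels'][y:y+150,x0:x0+130,::-1],None,fx=3,fy=3) for k,y,x0 in((c,125,250),(s,100,230))])
cv2.imwrite('pics/k3.png',x)
```

```text
(no output)
```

View pics/k3.png

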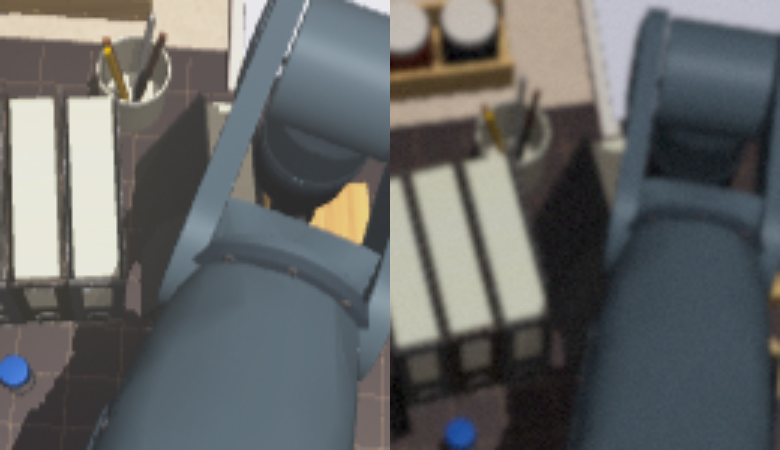

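The leaning binder's pages have moved left and it is partly raised. The neighbours and the bookend are unchanged. I'll continue more slowly.

Request:
move_arm(
  plan=[-0.02,0.15,0,0,0,0,-0.035,0.3,0,0,0,0,-0.05,0.45,0,0,0,0,-0.07,0.6,0,0,0,0,-0.08,0.7,0,0,0,0,-0.09,0.8,0,0,0,0,-0.1,0.88,0,0,0,0,-0.11,0.94,0,0,0,0,-0.11,0.94,0,0,0,0,-0.11,0.94,0,0,0,0],
)

```text
time_s: 4.42
eef_pos: [0.5882, -0.0244, 0.1713]
eef_rot: [0.0, 0.666, 0.746, 0.0]
wrist_force: [0.1, -1.1, -0.1]
opening: 0.585
grasp_force: 0.0
```

Run:
```python
from h import *
c=cam('top'); s=cam('scene')
x=np.hstack([cv2.resize(k['pixels'][y:y+150,x0:x0+130,::-1],None,fx=3,fy=3) for k,y,x0 in((c,125,250),(s,100,230))])
cv2.imwrite('pics/k4.png',x)
```

```text
(no output)
```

View pics/k4.png

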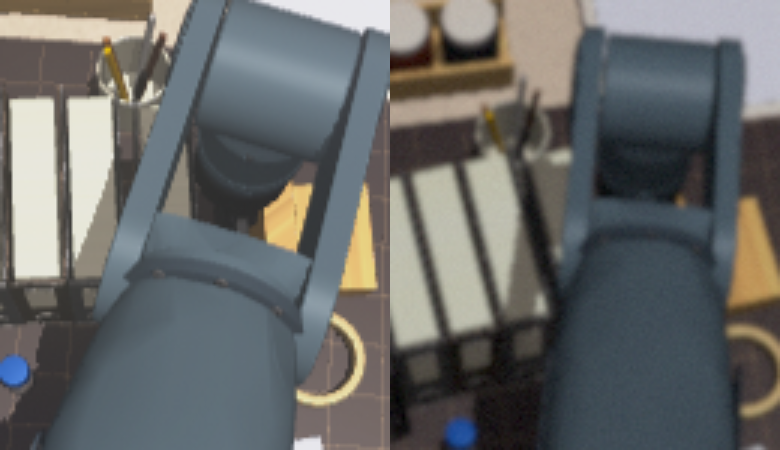

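Request:
move_arm(
  plan=[-0.01,0.08,0,0,0,0,-0.02,0.16,0,0,0,0,-0.02,0.16,0,0,0,0,-0.02,0.16,0,0,0,0],
)

```text
time_s: 5.03
eef_pos: [0.5871, -0.0161, 0.1712]
eef_rot: [-0.0, 0.666, 0.746, -0.0]
wrist_force: [-1.2, -0.4, 0.4]
opening: 0.588
grasp_force: 0.0
```

Request:
move_arm(
  plan=[0.01,-0.08,0,0,0,0,0.02,-0.2,0,0,0,0,0.06,-0.5,0,0,0,0,0.12,-1.0,0,0,0,0,0.18,-1.6,0,0,0,0,0.25,-2.2,0,0,0,0,0.35,-3.0,0,0,0,0,0.46,-4.0,0,0,0,0,0.53,-4.6,0,0,0,0,0.53,-4.6,0,0,0,0],
)

```text
time_s: 6.28
eef_pos: [0.6131, -0.2498, 0.171]
eef_rot: [0.0, 0.668, 0.744, -0.0]
wrist_force: [-0.7, 0.3, -0.2]
opening: 0.59
grasp_force: 0.0
```

Run:
```python
from h import *
import pickle
c=cam('top'); s=cam('scene'); pickle.dump((s,c),open('c2.pkl','wb'))
x=np.hstack([cv2.resize(k['pixels'][y:y+150,x0:x0+130,::-1],None,fx=3,fy=3,interpolation=cv2.INTER_CUBIC) for k,y,x0 in((c,125,260),(s,100,240))])
cv2.imwrite('pics/k5.png',x)
```

```text
(no output)
```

View pics/k5.png

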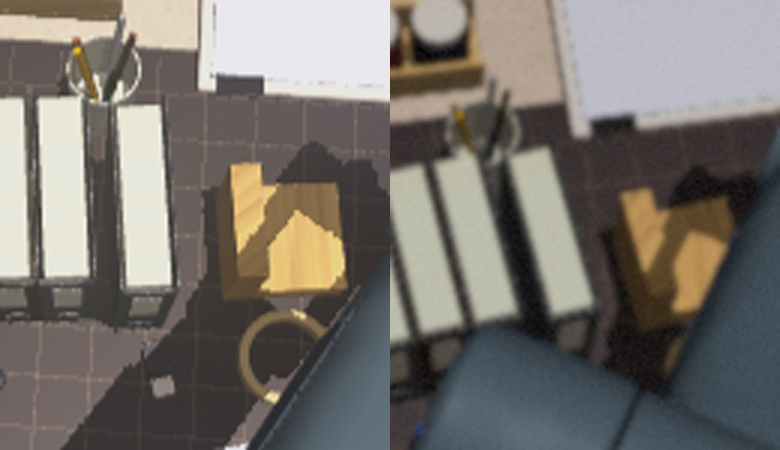

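The binder stands upright on its own, with its pages at cols 299-317 and rows 160-221 of the top view. The foot end is still at (372,186)-(376,221), so the bookend has not moved.

Run:
```python
from h import *
import pickle
np.set_printoptions(precision=3,suppress=True)
s,c=pickle.load(open('c2.pkl','rb'))
for n,u,v,z in [('TL',299,161,.22),('TR',313.3,160,.22),('BR',316.7,221,.22),('BL',300.7,221,.22),('cover bot-x',318,221,.22),('cover +x',314.7,158,.22),('foot hi',371.7,186,.04),('foot lo',375.7,221,.04),('up TL',336.7,180,.12),('up TR',347.3,179,.12),('up BL',339.3,218,.12)]:
  print(n,onz(c,u,v,z))
print(tri(c,(299,161),s,(240+122/3,100+157/3)))
```

```text
TL [0.66  0.049 0.22 ]
TR [0.665 0.012 0.22 ]
BR [ 0.505 -0.005  0.22 ]
BL [0.502 0.035 0.22 ]
cover bot-x [ 0.505 -0.008  0.22 ]
cover +x [0.671 0.008 0.22 ]
foot hi [ 0.658 -0.179  0.04 ]
foot lo [ 0.551 -0.193  0.04 ]
up TL [ 0.646 -0.063  0.12 ]
up TR [ 0.651 -0.093  0.12 ]
up BL [ 0.537 -0.074  0.12 ]
(array([0.664, 0.048, 0.208]), np.float64(4.1843070117102024e-06))
```

About 17 mm of gap remains to binder_c and about 66 mm from the bookend to the binder, so the total travel is roughly 83 mm. I'll lower behind the foot.

Request:
move_arm(
  plan=[0,0,-0.8,0,0,0,0,0,-1.8,0,0,0,0,0,-2.6,0,0,0,0,0,-3.1,0,0,0,0,0,-3.1,0,0,0],
)

```text
time_s: 7.0
eef_pos: [0.6118, -0.2438, 0.0138]
eef_rot: [-0.003, 0.666, 0.746, -0.0]
wrist_force: [-0.7, 0.2, -0.1]
opening: 0.584
grasp_force: 0.0
```

Request:
move_arm(
  plan=[-0.04,0.3,0,0,0,0,-0.07,0.6,0,0,0,0,-0.1,0.85,0,0,0,0,-0.125,1.1,0,0,0,0,-0.15,1.3,0,0,0,0,-0.17,1.5,0,0,0,0,-0.195,1.7,0,0,0,0,-0.22,1.9,0,0,0,0,-0.23,2.0,0,0,0,0,-0.23,2.0,0,0,0,0],
)

```text
time_s: 8.25
eef_pos: [0.6021, -0.1457, 0.0163]
eef_rot: [-0.0, 0.666, 0.746, 0.0]
wrist_force: [0.9, -0.8, 0.8]
opening: 0.588
grasp_force: 0.8
```

Run:
```python
from h import *
c=cam('top'); s=cam('scene')
x=np.hstack([cv2.resize(k['pixels'][y:y+150,x0:x0+130,::-1],None,fx=3,fy=3,interpolation=cv2.INTER_CUBIC) for k,y,x0 in((c,125,260),(s,100,240))])
cv2.imwrite('pics/k6.png',x)
```

```text
(no output)
```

View pics/k6.png

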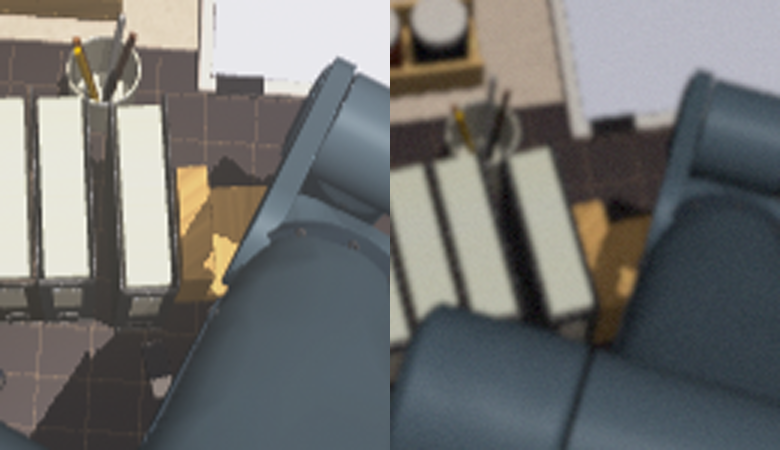

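The bookend slides square and is close to the binder, whose pose has not changed. I'll continue slowly.

Request:
move_arm(
  plan=[-0.01,0.08,0,0,0,0,-0.02,0.16,0,0,0,0,-0.03,0.23,0,0,0,0,-0.035,0.3,0,0,0,0,-0.04,0.36,0,0,0,0,-0.05,0.42,0,0,0,0,-0.055,0.48,0,0,0,0,-0.06,0.54,0,0,0,0,-0.06,0.54,0,0,0,0,-0.06,0.54,0,0,0,0],
)

```text
time_s: 9.6
eef_pos: [0.599, -0.1187, 0.0163]
eef_rot: [-0.0, 0.666, 0.746, 0.0]
wrist_force: [0.1, -1.5, -1.2]
opening: 0.586
grasp_force: 0.7
```

Request:
move_arm(
  plan=[0,0.03,0,0,0,0,-0.01,0.06,0,0,0,0,-0.01,0.06,0,0,0,0],
)

```text
time_s: 9.98
eef_pos: [0.5988, -0.1164, 0.0164]
eef_rot: [0.0, 0.666, 0.746, 0.0]
wrist_force: [0.8, -4.6, -2.0]
opening: 0.584
grasp_force: 2.3
```

Run:
```python
from h import *
c=cam('top'); s=cam('scene')
x=np.hstack([cv2.resize(k['pixels'][y:y+150,x0:x0+130,::-1],None,fx=3,fy=3,interpolation=cv2.INTER_CUBIC) for k,y,x0 in((c,125,250),(s,100,230))])
cv2.imwrite('pics/k7.png',x)
```

```text
(no output)
```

View pics/k7.png

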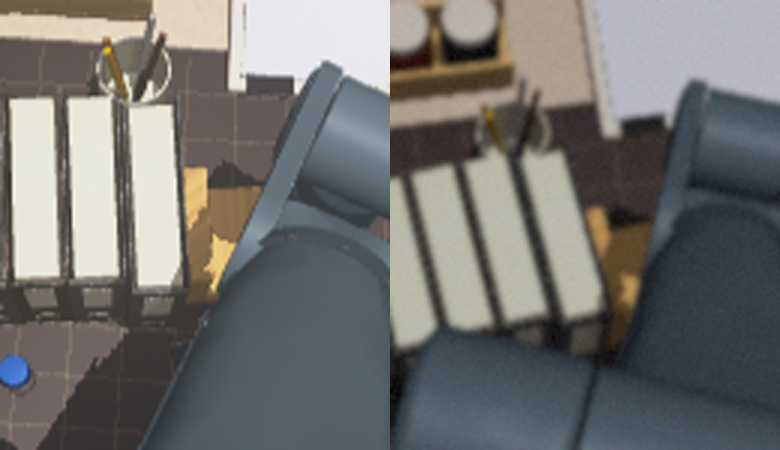

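The row is almost closed: page left edges are at 10, 68 and 131 in the 3x crop, which leaves about 4 mm of gap. I'll push a little more and watch the force.

Request:
move_arm(
  plan=[0,0.03,0,0,0,0,-0.01,0.06,0,0,0,0,-0.01,0.06,0,0,0,0],
)

```text
time_s: 10.45
eef_pos: [0.5983, -0.1134, 0.0164]
eef_rot: [0.0, 0.666, 0.746, 0.0]
wrist_force: [-0.2, -4.9, -1.9]
opening: 0.584
grasp_force: 2.4
```

Request:
move_arm(
  plan=[0,0.03,0,0,0,0,-0.01,0.06,0,0,0,0,-0.01,0.06,0,0,0,0],
)

```text
time_s: 10.82
eef_pos: [0.5981, -0.1121, 0.0165]
eef_rot: [0.001, 0.667, 0.745, -0.001]
wrist_force: [2.2, -10.5, -4.1]
opening: 0.581
grasp_force: 5.5
```

The force jumped to 10.5 N and the travel stalled, so the row is closed. I'll give one small press to seat it, then back off and lift away.

Request:
move_arm(
  plan=[0,0.04,0,0,0,0,0,0.04,0,0,0,0],
)

```text
time_s: 11.08
eef_pos: [0.5981, -0.1121, 0.0165]
eef_rot: [0.002, 0.667, 0.745, -0.002]
wrist_force: [0.9, -17.6, -5.9]
opening: 0.581
grasp_force: 9.1
```

Request:
move_arm(
  plan=[0.01,-0.1,0,0,0,0,0.05,-0.5,0,0,0,0,0.12,-1.1,0,0,0,0,0.2,-1.8,0,0,0,0,0.2,-2.5,0.5,0,0,0,0.0,-3.0,1.6,0,0,0,-0.5,-4.0,2.6,0,0,0,-1,-5,3.6,0,0,0,-1,-6,4,0,0,0,-1,-6,4,0,0,0],
)

```text
time_s: 12.32
eef_pos: [0.5473, -0.413, 0.2199]
eef_rot: [0.003, 0.668, 0.744, -0.0]
wrist_force: [-0.0, -0.2, -0.2]
opening: 0.587
grasp_force: 0.0
```

Run:
```python
from h import *
import pickle
c=cam('top'); s=cam('scene'); pickle.dump((s,c),open('c3.pkl','wb'))
x=np.hstack([cv2.resize(k['pixels'][y:y+150,x0:x0+130,::-1],None,fx=3,fy=3,interpolation=cv2.INTER_CUBIC) for k,y,x0 in((c,125,250),(s,100,230))])
cv2.imwrite('pics/k8.png',x)
```

```text
(no output)
```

View pics/k8.png

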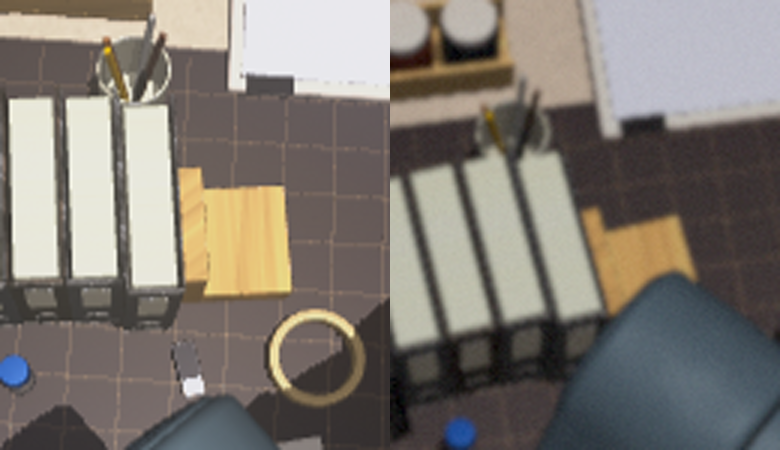

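The row looks closed: the page pitch is 58 and 57 px, against 58 for b-c, and the bookend is flush. I'll check squareness numerically, then hand in.

Run:
```python
from h import *
import pickle
np.set_printoptions(precision=3,suppress=True)
def edge(c,r0,r1,c0,c1,z,f):  # fit the right edge of a bright region
    im=c['pixels'].astype(int); P=[]
    for r in range(r0,r1):
        m=np.where(f(im[r,c0:c1]))[0]
        if len(m): P.append(onz(c,c0+m.max()+.5,r,z)[:2])
    P=np.array(P); k=np.polyfit(P[:,0],P[:,1],1); d=np.abs(P[:,1]-np.polyval(k,P[:,0])); k=np.polyfit(*P[d<.004].T,1)
    return np.degrees(np.arctan(k[0])),P.mean(0)
oak=lambda p:(p[:,0]-p[:,2]>60)
page=lambda p:(p.min(1)>150)
c=pickle.load(open('c3.pkl','rb'))[1]; o=pickle.load(open('c1.pkl','rb'))[1]
print('foot end',edge(c,192,218,325,360,.04,oak)); print('foot start',edge(o,190,217,352,390,.04,oak))
print('lean',edge(c,165,212,292,311,.22,page)); print('c',edge(c,165,212,272,290,.22,page)); print('c start',edge(o,165,212,272,292,.22,page))
```

```text
foot end (np.float64(6.7897346965111), array([ 0.595, -0.101]))
foot start (np.float64(5.73526855808577), array([ 0.605, -0.185]))
lean (np.float64(6.365145828097228), array([0.589, 0.025]))
c (np.float64(6.414333450938857), array([0.586, 0.074]))
c start (np.float64(5.3977930767014595), array([0.586, 0.073]))
```

```bash
python3 -c "
from bench import ctrl
print(ctrl.hand_in())"
```

```text
the job is handed in; nothing more can be done
None
```

The end binder was pushed upright and stood on its own, then the bookend closed it up against its neighbour; I measured a 49 mm pitch, all square within about 0.5°, and handed the job in at about 12.4 s, with no verdict returned.

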